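# Clear away a finished test in the mobile lab

## Task

Clear away the finished test. Post the used cassette (the red-ended one in the grey rack) through the slot of the yellow discard box so that it drops fully inside, and lower the sampling rod, foot first and without dropping it, into the deep steel beaker so that it is left leaning against the blue-marked side of the rim. Leave the beaker standing where it is and do not shift the spare cassette or anything else on the counter.

Things in the scene. Friction and masses are not known exactly. Their poses are not given: they have to be found in the camera images.
- rod: Loose white round rod, 10 mm thick, 230 mm long, 28 to 56 g, with rounded foot and an orange cap 14 mm thick on its last 22 mm. Origin at the foot tip, z along the rod to the cap. It starts in the rest's cradle, rising 20 degrees from level towards the cap; the cradle ends 138 mm from the foot, from there to the cap the rod is free all round (175 mm is a good place to hold it).
- rod_foot (a point): The rod's foot tip.
- rod_top (a point): The centre of the cap's end, 230 mm from the foot.
- rest: Fixed white and blue sloping rest for the rod, its base about 165 x 70 mm. Origin on the table under the base; x points horizontally the way the rod rises. The rod's foot lies at (-85, 0, 22) mm in this frame, against a small stop. All parts of the rest are lower than 75 mm.
- beaker: Loose deep steel beaker, round and straight, outer diameter 80 mm, height 110 mm, wall 4 mm, inner floor 5 mm above the table; 0.45 kg. Origin at the centre of its underside, z up; x points to the middle of the blue mark.
- beaker_mark (a point): Middle of the blue mark on the rim, 40 mm out from the axis and 110 mm up. The blue mark is flush and covers about 32 degrees to each side of here along the rim. The rod must lean here.
- used: Used test cassette, a loose rigid white plate 8 mm thick (x), 50 mm wide (y), 70 mm tall (z), 40 g, with RED ends (top edge and upper bands). Origin at the centre of its underside. It starts upright in one of the two slots of the rack, sunk 25 mm into it.
- used_center (a point): Centre of the used cassette, 35 mm above its origin.
- spare: Spare cassette, the same but with GREEN ends, in the rack's other slot. Must stay.
- rack: Fixed grey rack 125 mm (x) by 76 mm (y), 30 mm high, with two slots for cassettes 65 mm apart along x (at x = -32.5 and +32.5 mm); slot floors are 5 mm above the table. Origin at the centre of its underside. The used cassette may be in either.
- discard: Fixed yellow box with a red lid for used cassettes, 90 mm (x) by 110 mm (y), 110 mm high. Origin at the centre of its underside. The slot in the middle of its lid is 12 mm (x) by 56 mm (y); the lid is 5 mm thick, the box below it empty.
- discard_slot (a point): Centre of the slot at the lid's upper surface, 110 mm above the table.
- jar: Sample jar with blue cap, 52 mm in diameter, 75 mm high, loose; bystander. Origin at the underside.
- bottle: Amber reagent bottle, 60 mm in diameter, 140 mm high, loose; bystander. Origin at the underside.
- tips: Green box of pipette tips 85 x 120 x 49 mm, loose; bystander. Origin at the underside.
- mug: Blue mug, 80 mm in diameter, 90 mm high, loose; bystander. Origin at the underside.
- scanner: Grey and black hand scanner lying on the counter, about 145 x 65 x 34 mm, loose; bystander.

How it is judged:
By the outcome, as a careful person would: the job done as asked, in the order asked, and still so for the second after the job is handed in, with the robot touching nothing.
It also fails if it takes over 64 s, if anything falls off the work surface, if the arm or the gripper's body presses on something with over 40 N, if the wrist force passes 120 N, or if a joint passes its speed limit or range.

## Robot

A 6-joint arm with a two-finger parallel gripper is mounted at the origin on the work surface. World frame = base frame: x ahead of the robot, y to its left, z up, the work surface at z = 0. Lengths are in m, angles in rad, forces in N, time in s.
With the tool pointing down it reaches from about 0.3 to 0.85 m from the base axis. Payload 5.4 kg.
Tool frame: the origin (TCP) lies on the centre line of the jaws, within the pads' length; the fingertips stand 19 mm ahead of it and the grasp point (between the pads) is the TCP (robot.tip_extent is the distance from the TCP to the fingertips, in m); z points along the fingers, y is the line along which they close (so a half turn about z gives the same grasp; the last joint's range is limited). The gripper opens to 85 mm and grips with 20 to 120 N. Pads are 22 mm wide; open, the fingers measure 114 mm over their backs; the gripper's body (76 mm by 85 mm) begins 54 mm behind the grasp point. The pads swing forward as they close: fully open they stand 13 mm farther back than shut.
Start: joints at [-1.458, 0.158, 1.597, -0, 1.386, -0.21], TCP at [0.182, -0.545, 0.25] pointing down, gripper open.
Joint ranges: [-2.91, 2.91], [-0.94, 2.29], [0.18, 2.7], [-1.29, 4.43], [0.17, 2.64], [-3, 3]. Speed limits (rad/s): [2.57, 2.57, 3.14, 3.14, 3.14, 3.14].

## Interface

Orientations are given as [roll, pitch, yaw] about the fixed x, y, z axes, in that order (R = Rz(yaw) Ry(pitch) Rx(roll)).
In Python, from rig import robot gives the robot as it stands. The module is installed in compiled form; this text tells all that it offers.
- The arm moves only by the shell command python3 -m pendant 'ROWS' [OPENING] [FORCE]. ROWS is JSON, a list of rows, each an object with "translation": the shift along the tool's x, y, z each as a share of 750 mm, from -1 to 1, a list of three; "turn": the turn about the tool's z as a share of 45 degrees, from -1 to 1. A call has 1 to 12 rows; each row is the pose to reach, as a shift and turn from the pose commanded when the call began, along the tool's axes at that moment; what a row does not reach only later rows make up. A row lasts 1/10 s, in which the tool goes at most 50 mm and 8.59 degrees, less where a joint would pass 70% of its speed; a pose out of reach is approached as far as the arm can. A call with a number of a shift or a turn outside -1 to 1 is refused whole. A call with a gripper value outside its range is refused whole. OPENING is the gripper's target within -1 to 1 (fully open at 1, half-way at 0, shut at -1), set as the call begins (- or left out, the last holds). The fingers move at their own pace and stop on an object; FORCE is the grip in N (left out, the last holds). Time passes only in rows, so rows that repeat a pose let the fingers close. It gives the time, the measured TCP pose, the force, the opening and the grip force at its end, in the units of the state.
- robot.get_state(): the state, without advancing time (a new reading comes with each control period).
- robot.snapshot(name): name is "side" or "top" or "wrist"; returns the picture (420x560x3 uint8, blue, green, red); there is no depth.
- robot.camera_info(name): a dict with "K" (3x3 intrinsics, pixels), "rvec" (rotation vector, rad) and "tvec" (3), from world to camera coordinates, as OpenCV has them; the wrist camera has in their place "tool_from_camera" (4x4, takes a point from camera to tool coordinates, whose origin is the TCP and whose axes are the flange's). Camera axes: x right, y down, z forward; pixel columns grow to the right and rows downward; lengths in m; the calibration is good to about 2 mm. A picture is of the moment at which its call begins: read the wrist's pose just before it. camera_info takes no time and is no camera call.
- robot.sign_off(): hands the job in; it is judged then, once.
The state is a dict: "t": time; "joint_positions": joint angles; "joint_velocities": joint speeds; "joint_torque": joint torques, N m; "tool_pos": TCP position; "tcp_rot": TCP orientation; "contact_force": force on the tool from outside, world axes, zero at the start; "moment": the same for the moment, N m; "finger_gap": finger opening in m; "gripper_force": force on a finger pad.
Only numpy, scipy, OpenCV 4.12 (cv2) and the standard library are available. Lean on these libraries where they do the work, as an engineer would, in place of code of your own. Each camera call takes 0.05 s, during which the arm holds its last target. There are 200 camera calls.

## Working session

There is one attempt and no reset: what is moved stays moved. The work goes in short steps, Python scripts to look and compute and a shell command to move; the robot and the scene stay as the last step left them, time stands still between calls to the robot, and variables do not carry over. Pictures are saved under pics/ and viewed, at most 10 in all, crops included, and the job is handed in when it is done.

```bash
mkdir -p pics
cat > h.py <<'E'
import numpy as np, cv2
from rig import robot
from scipy.spatial.transform import Rotation as R
def cam(n):
    c=robot.camera_info(n); K=np.array(c["K"])
    if n=="wrist":
        s=robot.get_state(); T=np.eye(4); T[:3,:3]=R.from_euler('xyz',s["tcp_rot"]).as_matrix(); T[:3,3]=s["tool_pos"]
        M=T@np.array(c["tool_from_camera"]); return K,M[:3,:3],M[:3,3]
    r=cv2.Rodrigues(np.array(c["rvec"],float))[0]; return K,r.T,-r.T@np.array(c["tvec"],float).ravel()
def ray(C,p,z):
    K,r,o=C; d=r@np.linalg.inv(K)@np.array([p[0],p[1],1.]); return o+d*(z-o[2])/d[2]
def proj(C,P):
    K,r,o=C; q=K@(r.T@(np.array(P)-o)); return q[:2]/q[2]
E
python3 - <<'E'
from h import *
print(robot.get_state())
for n in ("side","top"):
    cv2.imwrite(f"pics/{n}0.png",robot.snapshot(n)); K,r,o=cam(n); print(n,K[0,0],o.round(3),r[:,2].round(3))
print(robot.camera_info("wrist"))
E
```

```text
{'t': 0.0, 'joint_positions': array([-1.45809910e+00,  1.59055096e-01,  1.59827037e+00, -3.11705746e-05,
        1.38615933e+00, -2.10101239e-01]), 'joint_velocities': array([-3.76193150e-04,  5.30552164e-05, -1.08959983e-03,  2.15900098e-04,
        8.76154716e-04, -1.99240742e-03]), 'joint_torque': array([-1.21882968e-04, -3.96002626e+01, -3.31428015e+01, -1.24569706e-04,
        8.45249713e-03,  1.07199523e-05]), 'tool_pos': array([ 0.18230762, -0.54473189,  0.24929435]), 'tcp_rot': array([-3.13973574e+00, -3.64665746e-04,  3.22803879e-01]), 'contact_force': array([0.23008503, 0.39635268, 0.57417361]), 'moment': array([-0.05595219, -0.00236866,  0.00759152]), 'gripper_force': 0.0, 'finger_gap': 0.08582940551017228}
side 406.5378800037795 [0.252 0.838 0.819] [ 0.284 -0.7   -0.655]
top 442.24519344095637 [0.527 0.062 1.501] [ 0.033  0.004 -0.999]
{'K': array([[293.22997419,   0.        , 278.36283675],
       [  0.        , 293.22997419, 208.78799346],
       [  0.        ,   0.        ,   1.        ]]), 'tool_from_camera': array([[ 4.25693178e-04, -9.64336730e-01, -2.64678087e-01,
         6.67934138e-02],
       [ 9.99999850e-01,  3.19109853e-04,  4.45687676e-04,
        -7.39066511e-04],
       [-3.45331611e-04, -2.64678237e-01,  9.64336721e-01,
        -1.22986532e-01],
       [ 0.00000000e+00,  0.00000000e+00,  0.00000000e+00,
         1.00000000e+00]])}
```

View pics/top0.png

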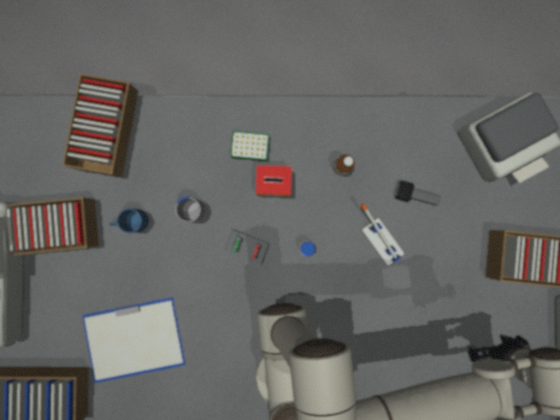

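View pics/side0.png

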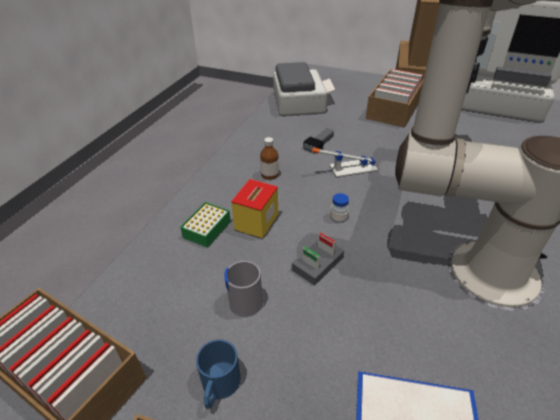

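Top: beaker (190,208), mug (132,220), rack (247,246) with used at (257,251), discard slot (273,181), rod cap (364,206), rest (382,240). In the side view the beaker mark is on the left of the rim, around (228,275).

```bash
cat >> h.py <<'E'
def blobs(im,h0,h1,s=110,v=50,amin=4,roi=None,tall=False):
    H=cv2.cvtColor(im,cv2.COLOR_BGR2HSV)
    m=cv2.inRange(H,(max(h0,0),s,v),(h1,255,255))
    if h0<0: m|=cv2.inRange(H,(180+h0,s,v),(180,255,255))
    if roi: k=np.zeros_like(m);k[roi[1]:roi[3],roi[0]:roi[2]]=1;m*=k
    n,l,st,c=cv2.connectedComponentsWithStats(m)
    out=[]
    for i in range(1,n):
        if st[i,4]>=amin:
            pts=np.argwhere(l==i)[:,::-1].astype(np.float32); out.append((c[i].round(1),int(st[i,4]),cv2.minAreaRect(pts)))
    return sorted(out,key=lambda b:-b[1])
def show(im,x0,y0,x1,y1,f,name): cv2.imwrite(f"pics/{name}.png",cv2.resize(im[y0:y1,x0:x1],None,fx=f,fy=f,interpolation=cv2.INTER_CUBIC))
E
python3 - <<'E'
from h import *
T=cam("top");S=cam("side");im=cv2.imread("pics/top0.png");sd=cv2.imread("pics/side0.png")
for n,p,z in [("used",(257,251),.075),("spare",(237,242),.075),("slot",(273,180.5),.11),("beaker",(190,208.5),.11),("mug",(132,220),.09),("cap",(364,206),.1),("rest",(382,241),.03),("jar",(307.5,248),.075)]: print(n,ray(T,p,z).round(3))
for n,a,s in [("red",(-8,5),110),("green",(45,80),80),("blue",(100,128),90),("orange",(6,16),110)]:
    print(n,[(b[0],b[1],np.round(b[2][1],1),round(b[2][2])) for b in blobs(im,*a,s=s,roi=(100,130,440,275))][:9])
a=im[185:275,165:405];b=sd[230:320,170:410]
show(np.vstack([a,b]),0,0,240,180,3.3,"crop0")
E
```

```text
used [0.424 0.105 0.075]
spare [0.453 0.169 0.075]
slot [0.648 0.055 0.11 ]
beaker [0.559 0.315 0.11 ]
mug [0.522 0.504 0.09 ]
cap [ 0.57  -0.234  0.1  ]
rest [ 0.456 -0.308  0.03 ]
jar [ 0.434 -0.058  0.075]
red [(array([273.4, 179.7]), 968, array([29., 35.]), 90), (array([107. , 137.6]), 70, array([15.2,  4.7]), 13), (array([105.1, 154.6]), 53, array([11.5,  4.4]), 9), (array([255.5, 251.1]), 39, array([ 3.2, 13.9]), 23)]
green [(array([236.4, 244.7]), 36, array([ 2.8, 13. ]), 18), (array([265. , 159.5]), 4, array([0.7, 2.1]), 45)]
blue [(array([131.2, 220. ]), 422, array([22., 31.]), 90), (array([307.5, 248.4]), 168, array([13., 13.]), 90), (array([182.2, 198.9]), 34, array([ 3.1, 12.1]), 63), (array([396.1, 258.8]), 20, array([2.7, 6.7]), 59), (array([373.5, 228.8]), 13, array([4.9, 2.1]), 45), (array([388. , 251.7]), 7, array([3.6, 1.3]), 63), (array([379.5, 226. ]), 4, array([2.1, 0.7]), 45)]
orange [(array([342.3, 165.2]), 121, array([16.4, 12.3]), 51), (array([363.7, 206.7]), 29, array([6.4, 4.2]), 45), (array([115.6, 140.6]), 18, array([4.3, 5.3]), 11), (array([112.2, 157.4]), 18, array([5., 5.]), 90), (array([283.5, 195. ]), 12, array([11.,  0.]), 180), (array([261.2, 194.1]), 10, array([8., 1.]), 0)]
```

View pics/crop0.png

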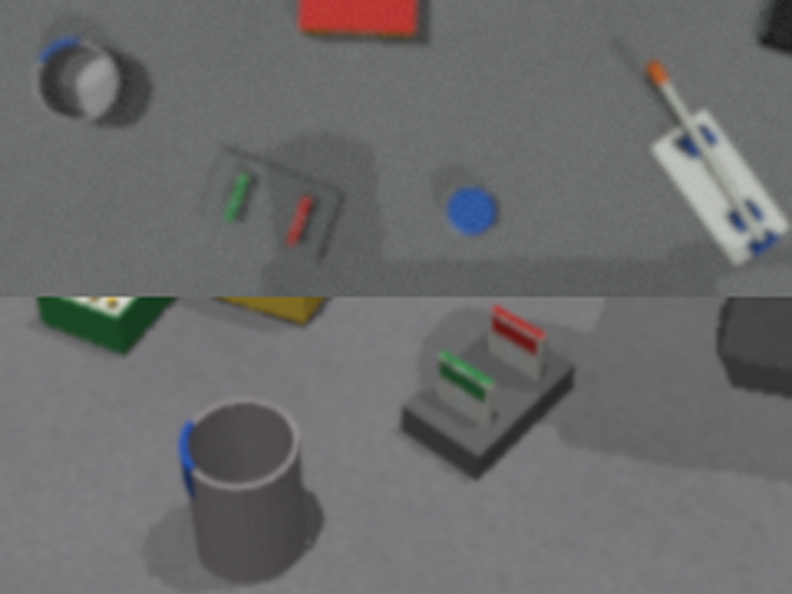

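```bash
cat > go.py <<'E'
import sys
from h import *
# usage: go.py x y z yawdeg -> shares from present pose
s=robot.get_state(); M=R.from_euler('xyz',s["tcp_rot"]).as_matrix()
a=[float(v) for v in sys.argv[1:]]
d=M.T@(np.array(a[:3])-s["tool_pos"]); yaw=np.degrees(s["tcp_rot"][2])
dy=(a[3]-yaw+180)%360-180
print("dist mm",np.round(1000*np.linalg.norm(d)),"share",(d/.75).round(4),"turn",round(-dy/45,3),"t",round(s["t"],2))
E
python3 go.py .423 .106 .25 -20
```

```text
dist mm 694.0 share [ 5.796e-01 -7.211e-01  6.000e-04] turn 0.855 t 0.1
```

```bash
R1='{"translation":[0.58,-0.721,0],"turn":0.855}'; python3 -m pendant '[{"translation":[0.58,-0.721,0],"turn":0.855},{"translation":[0.58,-0.721,0],"turn":0.855},{"translation":[0.58,-0.721,0],"turn":0.855},{"translation":[0.58,-0.721,0],"turn":0.855},{"translation":[0.58,-0.721,0],"turn":0.855},{"translation":[0.58,-0.721,0],"turn":0.855},{"translation":[0.58,-0.721,0],"turn":0.855},{"translation":[0.58,-0.721,0],"turn":0.855},{"translation":[0.58,-0.721,0],"turn":0.855},{"translation":[0.58,-0.721,0],"turn":0.855},{"translation":[0.58,-0.721,0],"turn":0.855},{"translation":[0.58,-0.721,0],"turn":0.855}]' 0 30
python3 go.py .423 .106 .25 -20
```

```text
t: 1.3
tool_pos: [0.3908, 0.0196, 0.2503]
tcp_rot: [3.142, -0.001, -0.349]
contact_force: [1.8, -1.1, -0.9]
finger_gap: 0.0427
gripper_force: 0.0
dist mm 92.0 share [ 0.0009 -0.123   0.0004] turn 0.0 t 1.3
```

```bash
python3 -m pendant '[{"translation":[0,-0.12,0],"turn":0},{"translation":[0,-0.12,0],"turn":0},{"translation":[0,-0.12,0],"turn":0},{"translation":[0,-0.12,0],"turn":0}]'
python3 - <<'E'
from h import *
C=cam("wrist"); im=robot.snapshot("wrist"); cv2.imwrite("pics/w1.png",im)
for b in blobs(im,-8,5,amin=30)[:4]: print(b, ray(C,b[0],.075).round(4), ray(C,b[2][0],.075).round(4))
E
```

```text
t: 1.7
tool_pos: [0.4211, 0.1025, 0.2498]
tcp_rot: [3.141, 0.001, -0.346]
contact_force: [0.1, -0.1, -0.1]
finger_gap: 0.043
gripper_force: 0.0
(array([272.1, 194.8]), 315, ((272.5, 195.0), (44.0, 7.0), 90.0)) [0.423 0.109 0.075] [0.4226 0.1087 0.075 ]
```

View pics/w1.png

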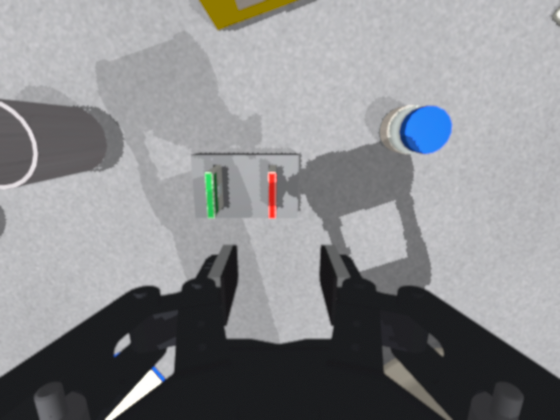

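Wrist view: the red edge is centred at (272,195) and vertical in the image, so the yaw is right. The green spare is at (210,195).

```bash
python3 go.py .4228 .1087 .06 -20
```

```text
dist mm 190.0 share [-0.0008 -0.0098  0.2531] turn 0.001 t 1.75
```

```bash
python3 -m pendant '[{"translation":[-0.001,-0.009,0.16],"turn":0},{"translation":[-0.001,-0.009,0.16],"turn":0},{"translation":[-0.001,-0.009,0.16],"turn":0},{"translation":[-0.001,-0.009,0.16],"turn":0},{"translation":[-0.001,-0.009,0.16],"turn":0},{"translation":[-0.001,-0.009,0.16],"turn":0}]'
python3 - <<'E'
from h import *
C=cam("wrist"); im=robot.snapshot("wrist"); cv2.imwrite("pics/w2.png",im)
for b in blobs(im,-8,5,amin=30)[:4]: print(b, ray(C,b[0],.075).round(4), ray(C,b[2][0],.075).round(4))
E
python3 go.py .4228 .1087 .06 -20
```

```text
t: 2.35
tool_pos: [0.4247, 0.1078, 0.1324]
tcp_rot: [-3.14, -0.004, -0.35]
contact_force: [1.3, -0.4, -0.5]
finger_gap: 0.0428
gripper_force: 0.0
(array([277.5, 236.8]), 682, ((277.5, 237.0), (68.0, 9.0), 90.0)) [0.4233 0.1095 0.075 ] [0.4232 0.1095 0.075 ]
dist mm 72.0 share [-0.0031  0.0002  0.0966] turn -0.001 t 2.4
```

```bash
python3 -m pendant '[{"translation":[-0.002,-0.0005,0.05],"turn":0},{"translation":[-0.002,-0.0005,0.096],"turn":0},{"translation":[-0.002,-0.0005,0.096],"turn":0},{"translation":[-0.002,-0.0005,0.096],"turn":0},{"translation":[-0.002,-0.0005,0.096],"turn":0}]'
python3 -m pendant '[{"translation":[0,0,0],"turn":0},{"translation":[0,0,0],"turn":0},{"translation":[0,0,0],"turn":0},{"translation":[0,0,0],"turn":0},{"translation":[0,0,0],"turn":0},{"translation":[0,0,0],"turn":0}]' -1 30
```

```text
t: 2.9
tool_pos: [0.4239, 0.1093, 0.0607]
tcp_rot: [-3.14, -0.004, -0.349]
contact_force: [0.0, 0.4, -0.1]
finger_gap: 0.0428
gripper_force: 0.0
t: 3.5
tool_pos: [0.4228, 0.1094, 0.0595]
tcp_rot: [-3.141, -0.002, -0.349]
contact_force: [-1.9, -0.3, 7.2]
finger_gap: 0.0075
gripper_force: 32.3
```

```bash
python3 -m pendant '[{"translation":[0,0,-0.05],"turn":0},{"translation":[0,0,-0.11],"turn":0},{"translation":[0,0,-0.18],"turn":0},{"translation":[0,0,-0.25],"turn":0},{"translation":[0,0,-0.25],"turn":-0.2},{"translation":[0,0,-0.25],"turn":-0.4},{"translation":[0,0,-0.25],"turn":-0.6},{"translation":[0,0,-0.25],"turn":-0.8},{"translation":[0,0,-0.25],"turn":-1},{"translation":[0,0,-0.25],"turn":-1}]'
python3 go.py .648 -.02 .26 90
python3 - <<'E'
from h import *
im=cv2.imread("pics/top0.png"); T=cam("top")
m=blobs(im,-8,5,roi=(250,155,300,205))[0]; bp=cv2.boxPoints(m[2]); print([ray(T,p,.11).round(3) for p in bp])
H=cv2.cvtColor(im,cv2.COLOR_BGR2HSV); k=(H[...,1]<110)|(H[...,2]<60)|((H[...,0]>6)&(H[...,0]<172)); k[:,:262]=0;k[:,285:]=0;k[:172]=0;k[188:]=0
p=np.argwhere(k)[:,::-1].astype(np.float32); print(len(p),cv2.minAreaRect(p),ray(T,p.mean(0),.11))
E
```

```text
t: 4.5
tool_pos: [0.4216, 0.1095, 0.2458]
tcp_rot: [-3.141, 0.0, 0.441]
contact_force: [-0.3, 0.1, 0.3]
finger_gap: 0.0074
gripper_force: 31.2
dist mm 261.0 share [ 0.1994  0.2849 -0.019 ] turn -1.439 t 4.5
[array([0.697, 0.108, 0.11 ]), array([ 0.698, -0.002,  0.11 ]), array([ 0.606, -0.002,  0.11 ]), array([0.605, 0.108, 0.11 ])]
67 ((272.7950744628906, 179.75408935546875), (16.024826049804688, 4.979465961456299), 5.194429397583008) [0.65114253 0.05561284 0.11      ]
```

```bash
python3 -m pendant '[{"translation":[0.2,0.285,-0.02],"turn":-1},{"translation":[0.2,0.285,-0.02],"turn":-1},{"translation":[0.2,0.285,-0.02],"turn":-1},{"translation":[0.2,0.285,-0.02],"turn":-1},{"translation":[0.2,0.285,-0.02],"turn":-1},{"translation":[0.2,0.285,-0.02],"turn":-1},{"translation":[0.2,0.285,-0.02],"turn":-1},{"translation":[0.2,0.285,-0.02],"turn":-1}]'
python3 -m pendant '[{"translation":[0,0,0],"turn":-0.19},{"translation":[0,0,0],"turn":-0.38},{"translation":[0,0,0],"turn":-0.38},{"translation":[0,0,0],"turn":-0.38},{"translation":[0,0,0],"turn":-0.38}]'
python3 - <<'E'
from h import *
C=cam("wrist"); im=robot.snapshot("wrist"); cv2.imwrite("pics/w3.png",im)
for b in blobs(im,-8,5,amin=100)[:4]: print(b, [ray(C,p,.11).round(4) for p in cv2.boxPoints(b[2])])
E
```

```text
t: 5.3
tool_pos: [0.6475, -0.0204, 0.2604]
tcp_rot: [-3.14, -0.0, 1.221]
contact_force: [0.0, -0.1, -0.4]
finger_gap: 0.0075
gripper_force: 31.1
t: 5.8
tool_pos: [0.6477, -0.0204, 0.2611]
tcp_rot: [3.141, -0.0, 1.518]
contact_force: [0.3, -0.1, 0.0]
finger_gap: 0.0076
gripper_force: 31.1
(array([277.7, 116.6]), 11636, ((277.7761535644531, 118.42720031738281), (129.03480529785156, 105.28511810302734), 88.72696685791016)) [array([0.6078, 0.1092, 0.11  ]), array([0.6969, 0.1064, 0.11  ]), array([ 0.6989, -0.0042,  0.11  ]), array([ 0.5993, -0.0013,  0.11  ])]
(array([278.4, 292.5]), 1609, ((277.9999694824219, 293.5), (100.99998474121094, 15.999998092651367), 90.0)) [array([ 0.6368, -0.0631,  0.11  ]), array([ 0.6528, -0.064 ,  0.11  ]), array([ 0.6474, -0.1839,  0.11  ]), array([ 0.6297, -0.183 ,  0.11  ])]
```

View pics/w3.png

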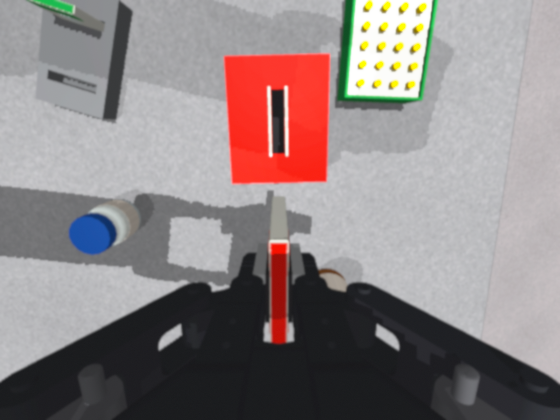

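Run:
```python
from h import *
im=cv2.imread("pics/w3.png"); C=cam("wrist"); s=robot.get_state(); M=R.from_euler('xyz',s["tcp_rot"]).as_matrix()
H=cv2.cvtColor(im,cv2.COLOR_BGR2HSV)
k=(H[...,2]<70).astype(np.uint8); k[:80]=0;k[165:]=0;k[:,262:][:,32:]=0;k[:,:262]=0
p=np.argwhere(k)[:,::-1].astype(np.float32); r=cv2.minAreaRect(p);print(len(p),r,[ray(C,q,.11).round(4) for q in cv2.boxPoints(r)])
w=((H[...,1]<60)&(H[...,2]>150)).astype(np.uint8); w[:75]=0;w[170:]=0;w[:,:262]=0;w[:,294:]=0
p=np.argwhere(w)[:,::-1].astype(np.float32); r=cv2.minAreaRect(p);c=[ray(C,q,.11) for q in cv2.boxPoints(r)];print(r,np.round(c,4),np.mean(c,0).round(4))
e=[np.degrees(np.arctan2(*(c[i]-c[(i+1)%4])[1::-1])) for i in range(4)];print("edge deg",np.round(e,1))
# held cassette top: assume z = TCP+0.0155
for u,v in [(278,240.5),(278,343)]: print((M.T@(ray(C,(u,v),s["tool_pos"][2]+.0155)-s["tool_pos"])*1000).round(1))
for u,v in [(278,196)]: print((M.T@(ray(C,(u,v),s["tool_pos"][2]-.0545)-s["tool_pos"])*1000).round(1))
```

```text
577 ((277.79302978515625, 120.99495697021484), (60.146240234375, 9.44687271118164), 89.01223754882812) [array([0.6475, 0.0785, 0.11  ]), array([0.6558, 0.0783, 0.11  ]), array([0.6542, 0.0266, 0.11  ]), array([0.6456, 0.0269, 0.11  ])]
((277.5, 121.0), (70.0, 19.0), 90.0) [[0.6438 0.0828 0.11  ]
 [0.6603 0.082  0.11  ]
 [0.6577 0.0219 0.11  ]
 [0.6402 0.0228 0.11  ]] [0.6505 0.0524 0.11  ]
edge deg [177.   87.5  -3.  -93.5]
[ 25.1  -0.5 -15.5]
[-22.5  -0.5 -15.5]
[27.  -0.6 54.5]
```

```bash
python3 go.py .651 .051 .175 87
```

```text
dist mm 112.0 share [ 0.0954 -0.0007  0.1146] turn 0.0 t 5.85
```

```bash
python3 -m pendant '[{"translation":[0.05,-0.0007,0],"turn":0},{"translation":[0.095,-0.0007,0.03],"turn":0},{"translation":[0.095,-0.0007,0.08],"turn":0},{"translation":[0.095,-0.0007,0.112],"turn":0},{"translation":[0.095,-0.0007,0.112],"turn":0},{"translation":[0.095,-0.0007,0.112],"turn":0},{"translation":[0.095,-0.0007,0.112],"turn":0}]'
python3 - <<'E'
from h import *
im=robot.snapshot("wrist"); cv2.imwrite("pics/w4.png",im)
E
```

```text
t: 6.55
tool_pos: [0.6525, 0.05, 0.1793]
tcp_rot: [3.138, 0.0, 1.52]
contact_force: [-0.3, 0.2, -0.8]
finger_gap: 0.0078
gripper_force: 31.1
```

View pics/w4.png

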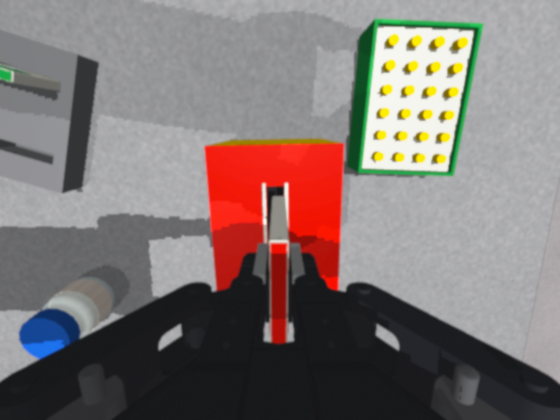

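Cassette is over the slot. The slot's white lines are at columns 264 and 287 (middle about 275.5), and the cassette's lower edge is at about 278, so I'll measure the small sideways offset.

Run:
```python
from h import *
im=robot.snapshot("wrist"); C=cam("wrist"); s=robot.get_state(); M=R.from_euler('xyz',s["tcp_rot"]).as_matrix(); print(s["tool_pos"],s["tcp_rot"])
H=cv2.cvtColor(im,cv2.COLOR_BGR2HSV); f=lambda u,v,z:(M.T@(ray(C,(u,v),z)-s["tool_pos"])*1000).round(1)
red=(H[...,1]>150)
for v in (186,189,192,200,206,212,220,230):
    row=red[v,255:300]; non=np.where(~row)[0]+255; print(v,non.min(),non.max(),f((non.min()+non.max())/2,v,.11), H[v,258:296,2].tolist())
w=np.where(~red[170:200,266])[0]; print("top border row",w[:3]+170, f(275,w[0]+170,.11))
```

```text
[0.65245626 0.04999663 0.17922583] [3.13769063e+00 2.19266062e-04 1.51990751e+00]
186 261 288 [30.5 -2.9 69.2] [243, 241, 230, 212, 225, 240, 242, 232, 209, 187, 180, 179, 172, 160, 154, 154, 154, 154, 153, 151, 150, 150, 150, 150, 151, 161, 199, 235, 244, 245, 244, 244, 244, 244, 244, 244, 244, 244]
189 261 288 [28.5 -2.9 69.2] [243, 240, 228, 207, 221, 239, 241, 225, 161, 85, 49, 42, 43, 43, 43, 43, 43, 43, 38, 29, 24, 24, 24, 25, 49, 108, 185, 234, 244, 245, 244, 243, 243, 243, 243, 243, 243, 243]
192 261 288 [26.4 -3.  69.2] [243, 240, 228, 207, 220, 238, 241, 224, 164, 88, 38, 26, 25, 25, 26, 28, 32, 38, 37, 29, 24, 24, 23, 26, 48, 108, 184, 234, 244, 245, 244, 243, 243, 243, 243, 243, 243, 243]
200 262 288 [20.9 -2.6 69.2] [243, 242, 236, 222, 221, 236, 241, 230, 182, 106, 44, 25, 40, 76, 114, 135, 141, 143, 143, 142, 143, 143, 143, 143, 143, 147, 169, 213, 237, 243, 243, 243, 243, 243, 243, 243, 243, 243]
206 262 288 [16.7 -2.6 69.2] [242, 242, 240, 230, 222, 235, 242, 235, 201, 124, 51, 28, 48, 88, 123, 139, 142, 142, 143, 143, 142, 143, 142, 142, 142, 144, 154, 193, 231, 242, 243, 243, 243, 243, 243, 243, 243, 243]
212 262 288 [12.5 -2.7 69.2] [243, 242, 240, 228, 214, 227, 240, 240, 219, 143, 61, 38, 69, 107, 130, 140, 143, 142, 143, 143, 143, 142, 143, 143, 143, 143, 147, 167, 209, 236, 242, 243, 242, 242, 243, 242, 242, 242]
220 262 288 [ 6.8 -2.7 69.2] [250, 251, 252, 252, 251, 249, 248, 237, 190, 118, 60, 53, 90, 123, 139, 143, 144, 144, 143, 143, 143, 143, 143, 143, 143, 143, 144, 150, 178, 221, 237, 242, 242, 242, 242, 242, 242, 242]
230 263 287 [-0.5 -2.7 69.2] [187, 186, 185, 186, 186, 187, 188, 185, 168, 128, 89, 96, 123, 137, 142, 144, 144, 144, 145, 144, 143, 144, 144, 144, 143, 144, 144, 142, 142, 153, 186, 221, 230, 230, 227, 227, 236, 240]
top border row [186 187 188] [30.5 -2.6 69.2]
```

```bash
python3 -m pendant '[{"translation":[0,-0.0023,0],"turn":0},{"translation":[0,-0.0023,0],"turn":0},{"translation":[0,-0.0023,0.008],"turn":0},{"translation":[0,-0.0023,0.008],"turn":0},{"translation":[0,-0.0023,0.008],"turn":0}]'
python3 - <<'E'
from h import *
im=robot.snapshot("wrist"); C=cam("wrist"); s=robot.get_state(); M=R.from_euler('xyz',s["tcp_rot"]).as_matrix(); print(s["tool_pos"],s["tcp_rot"])
H=cv2.cvtColor(im,cv2.COLOR_BGR2HSV)
for v in range(186,224,4): print(v,H[v,258:296,2].tolist())
E
```

```text
t: 7.15
tool_pos: [0.6491, 0.0505, 0.1702]
tcp_rot: [-3.141, -0.0, 1.521]
contact_force: [0.7, 0.7, -0.1]
finger_gap: 0.0077
gripper_force: 31.1
[0.64930819 0.05047415 0.17048726] [-3.14100780e+00 -5.60228145e-05  1.52054755e+00]
186 [243, 243, 243, 243, 243, 243, 242, 240, 238, 238, 241, 243, 243, 243, 243, 243, 243, 243, 243, 243, 243, 243, 243, 243, 243, 243, 243, 243, 243, 243, 241, 235, 227, 230, 237, 241, 243, 243]
190 [242, 242, 242, 242, 242, 242, 239, 226, 197, 210, 235, 241, 232, 198, 146, 118, 112, 109, 105, 103, 103, 102, 101, 99, 98, 98, 98, 98, 97, 98, 101, 119, 170, 224, 241, 244, 244, 243]
194 [242, 242, 242, 242, 242, 242, 239, 226, 196, 208, 235, 241, 234, 199, 124, 55, 35, 35, 39, 44, 47, 47, 44, 37, 34, 33, 29, 24, 22, 27, 54, 112, 179, 226, 240, 243, 243, 242]
198 [242, 242, 242, 242, 242, 242, 239, 226, 192, 202, 230, 235, 226, 194, 148, 134, 139, 140, 140, 140, 140, 140, 140, 140, 140, 135, 116, 79, 39, 27, 54, 112, 179, 226, 241, 244, 243, 242]
202 [242, 242, 242, 242, 242, 242, 241, 238, 227, 219, 231, 225, 181, 142, 135, 139, 141, 141, 141, 141, 141, 141, 14
[... 333 characters left out ...]
9, 138, 136, 139, 141, 141, 141, 141, 141, 141, 141, 141, 141, 141, 137, 119, 81, 43, 53, 108, 170, 219, 237, 242, 242, 242]
214 [241, 241, 241, 241, 241, 241, 241, 238, 224, 179, 147, 141, 137, 135, 137, 141, 141, 141, 141, 141, 141, 141, 141, 142, 141, 141, 138, 125, 96, 59, 54, 106, 164, 213, 236, 242, 242, 242]
218 [241, 241, 241, 241, 241, 241, 240, 238, 224, 180, 147, 139, 134, 136, 140, 141, 142, 142, 142, 142, 141, 142, 141, 142, 141, 141, 140, 135, 115, 74, 54, 96, 157, 213, 237, 242, 243, 241]
222 [232, 233, 234, 233, 231, 232, 234, 238, 237, 223, 178, 142, 131, 134, 140, 142, 142, 143, 142, 142, 142, 142, 142, 142, 142, 142, 141, 137, 119, 83, 54, 83, 147, 209, 236, 242, 242, 241]
```

```bash
python3 -m pendant '[{"translation":[0,0.0016,0],"turn":0},{"translation":[0,0.0016,0],"turn":0},{"translation":[0,0.0016,0],"turn":0},{"translation":[0,0.0016,0],"turn":0}]'
cat > slot.py <<'E'
from h import *
im=robot.snapshot("wrist"); s=robot.get_state(); print(s["tool_pos"],s["tcp_rot"],s["contact_force"])
V=cv2.cvtColor(im,cv2.COLOR_BGR2HSV)[...,2]
for v in range(188,226,4): print(v,V[v,258:296].tolist())
E
python3 slot.py
```

```text
t: 7.6
tool_pos: [0.6507, 0.0504, 0.1708]
tcp_rot: [3.141, -0.0, 1.521]
contact_force: [0.3, -0.8, -0.1]
finger_gap: 0.0075
gripper_force: 31.1
[0.65069006 0.05039285 0.17084175] [ 3.14151876e+00 -2.19379691e-05  1.52053668e+00] [-0.66260489 -0.33874028  0.55690505]
188 [242, 242, 242, 240, 228, 200, 207, 234, 242, 243, 240, 234, 231, 230, 230, 229, 225, 220, 216, 215, 215, 213, 213, 213, 213, 213, 213, 214, 214, 215, 225, 239, 244, 244, 243, 243, 242, 243]
192 [242, 242, 242, 241, 238, 225, 211, 227, 240, 239, 219, 151, 78, 36, 26, 25, 26, 27, 33, 38, 37, 29, 23, 24, 23, 23, 23, 34, 71, 129, 196, 235, 243, 244, 243, 243, 242, 242]
196 [242, 242, 242, 242, 239, 228, 212, 226, 240, 241, 223, 155, 77, 49, 74, 100, 109, 112, 112, 113, 113, 112, 112, 112, 111, 104, 87, 58, 65, 125, 196, 235, 243, 243, 242, 242, 242, 242]
200 [242, 242, 242, 242, 239, 227, 205, 219, 237, 240, 224, 165, 95, 80, 113, 134, 140, 141, 141, 142, 141, 142, 141, 141, 141, 137, 120, 86, 72, 124, 196, 235, 243, 243, 243, 242, 242, 242]
204 [242, 242, 242, 242, 239, 227, 204, 219, 237, 240, 227, 173, 104, 92, 122, 1
[... 383 characters left out ...]
 139, 141, 142, 142, 141, 141, 141, 142, 141, 141, 141, 137, 123, 116, 169, 227, 242, 243, 243, 242, 241, 241, 241]
216 [241, 241, 241, 241, 241, 239, 228, 220, 230, 224, 177, 126, 106, 122, 136, 141, 142, 142, 141, 141, 141, 142, 141, 141, 141, 142, 139, 132, 127, 163, 221, 240, 243, 243, 242, 241, 241, 241]
220 [241, 241, 241, 241, 241, 238, 226, 197, 190, 183, 155, 127, 115, 127, 138, 142, 142, 142, 142, 142, 142, 142, 142, 142, 142, 141, 141, 138, 134, 164, 220, 239, 243, 242, 242, 241, 241, 241]
224 [195, 195, 200, 218, 233, 236, 222, 179, 148, 143, 140, 135, 129, 134, 140, 142, 143, 142, 143, 143, 142, 142, 142, 142, 142, 142, 142, 138, 136, 162, 216, 237, 242, 242, 241, 241, 240, 241]
```

Centred now. Lowering slowly into the slot.

```bash
python3 -m pendant '[{"translation":[0,0,0.008],"turn":0},{"translation":[0,0,0.016],"turn":0},{"translation":[0,0,0.024],"turn":0},{"translation":[0,0,0.024],"turn":0}]'
python3 -m pendant '[{"translation":[0,0,0.008],"turn":0},{"translation":[0,0,0.016],"turn":0},{"translation":[0,0,0.024],"turn":0},{"translation":[0,0,0.024],"turn":0},{"translation":[0,0,0.024],"turn":0}]'
```

```text
t: 8.05
tool_pos: [0.6497, 0.0505, 0.151]
tcp_rot: [-3.139, -0.0, 1.52]
contact_force: [0.5, -0.2, -0.4]
finger_gap: 0.0073
gripper_force: 31.1
t: 8.55
tool_pos: [0.6505, 0.0504, 0.1345]
tcp_rot: [-3.141, -0.0, 1.521]
contact_force: [-0.1, -0.7, -0.1]
finger_gap: 0.0076
gripper_force: 31.1
```

```bash
python3 -m pendant '[{"translation":[0,0,0],"turn":0},{"translation":[0,0,0],"turn":0},{"translation":[0,0,0],"turn":0},{"translation":[0,0,0],"turn":0},{"translation":[0,0,0],"turn":0},{"translation":[0,0,-0.06],"turn":0},{"translation":[0,0,-0.12],"turn":0},{"translation":[0,0,-0.18],"turn":0},{"translation":[0,0,-0.18],"turn":0},{"translation":[0,0,-0.18],"turn":0}]' -0.2
python3 - <<'E'
from h import *
w=robot.snapshot("wrist"); s=robot.snapshot("side")
show(np.hstack([w[60:420,100:460],cv2.resize(s[160:300,190:330],(360,360))]),0,0,720,360,1,"after")
E
```

```text
t: 9.55
tool_pos: [0.6514, 0.0503, 0.2716]
tcp_rot: [3.138, 0.0, 1.521]
contact_force: [0.4, -0.2, 0.0]
finger_gap: 0.0339
gripper_force: 0.0
```

View pics/after.png

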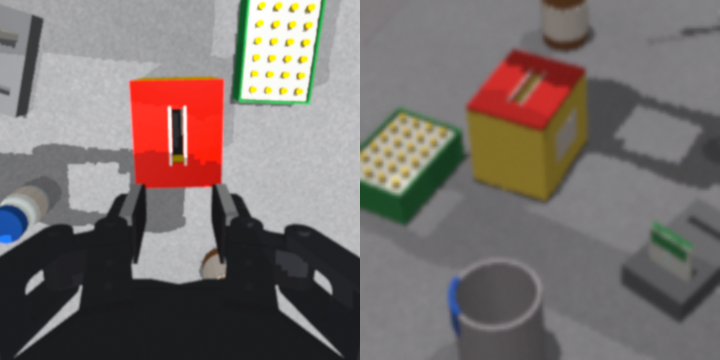

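The used cassette is inside: the slot is empty in both views and the spare is still in place. Now the rod.

```bash
python3 - <<'E'
from h import *
T=cam("top"); c=ray(T,(363.8,206.8),.097)[:2]; f=ray(T,(396.2,258.6),.022)[:2]; d=c-f; print(c,f,np.linalg.norm(d),np.degrees(np.arctan2(d[1],d[0])))
u=d/np.linalg.norm(d); print("grip",c-u*(.219-.178)*.94)
E
python3 go.py .535 -.256 .27 32
```

```text
[ 0.56718124 -0.23395549] [ 0.39735842 -0.35715226] 0.2098028483849503 35.95874112400674
grip [ 0.53598542 -0.25658628]
dist mm 327.0 share [-0.4158 -0.1324 -0.0024] turn 1.225 t 9.65
```

```bash
python3 go.py .495 -.286 .27 36; python3 -m pendant '[{"translation":[-0.43,-0.19,0],"turn":1},{"translation":[-0.43,-0.19,0],"turn":1},{"translation":[-0.43,-0.19,0],"turn":1},{"translation":[-0.43,-0.19,0],"turn":1},{"translation":[-0.43,-0.19,0],"turn":1},{"translation":[-0.43,-0.19,0],"turn":1},{"translation":[-0.43,-0.19,0],"turn":1},{"translation":[-0.43,-0.19,0],"turn":1},{"translation":[-0.43,-0.19,0],"turn":1},{"translation":[-0.43,-0.19,0],"turn":1}]'
python3 go.py .495 -.286 .27 36
```

```text
dist mm 370.0 share [-0.4584 -0.1837 -0.0022] turn 1.136 t 9.65
t: 10.65
tool_pos: [0.4922, -0.2633, 0.2685]
tcp_rot: [-3.139, -0.0, 0.736]
contact_force: [-0.1, 0.3, 0.5]
finger_gap: 0.0345
gripper_force: 0.0
dist mm 23.0 share [-0.0176  0.025  -0.002 ] turn 0.137 t 10.65
```

```bash
python3 -m pendant '[{"translation":[-0.018,0.025,0],"turn":0.137},{"translation":[-0.018,0.025,0],"turn":0.137},{"translation":[-0.018,0.025,0],"turn":0.137},{"translation":[-0.018,0.025,0],"turn":0.137}]'
python3 - <<'E'
from h import *
C=cam("wrist"); im=robot.snapshot("wrist"); cv2.imwrite("pics/w5.png",im)
for b in blobs(im,5,18,amin=40,s=140)[:3]: print(b, ray(C,b[2][0],.097).round(4))
E
```

```text
t: 11.05
tool_pos: [0.4951, -0.2861, 0.2695]
tcp_rot: [-3.141, -0.0, 0.63]
contact_force: [-0.4, -0.1, 0.8]
finger_gap: 0.034
gripper_force: 0.0
(array([280.4, 104.6]), 347, ((280.5, 104.5), (25.0, 13.0), 90.0)) [ 0.5676 -0.2347  0.097 ]
(array([311.9,   0.8]), 50, ((312.0, 1.0), (2.0, 20.0), 90.0)) [ 0.6528 -0.2063  0.097 ]
```

View pics/w5.png

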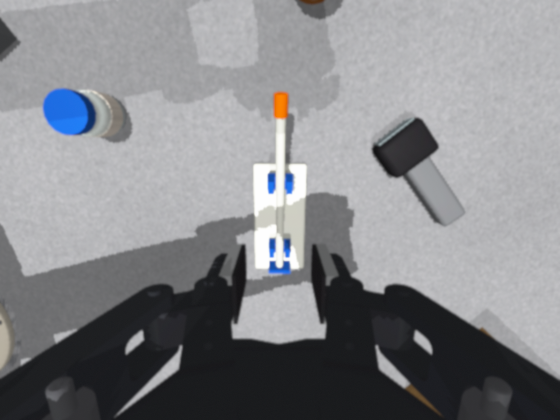

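Rod is vertical in the image (heading 36°), cap at (280,104) and foot at about (280,267). Next I go down to grasp it at 178 mm.

```bash
python3 go.py .5365 -.2573 .083 36
```

```text
dist mm 193.0 share [0.0674 0.0016 0.2488] turn 0.002 t 11.1
```

```bash
python3 -m pendant '[{"translation":[0.067,0.0016,0.04],"turn":0},{"translation":[0.067,0.0016,0.1],"turn":0},{"translation":[0.067,0.0016,0.15],"turn":0},{"translation":[0.067,0.0016,0.2],"turn":0},{"translation":[0.067,0.0016,0.248],"turn":0},{"translation":[0.067,0.0016,0.248],"turn":0},{"translation":[0.067,0.0016,0.248],"turn":0},{"translation":[0.067,0.0016,0.248],"turn":0}]'
python3 go.py .5365 -.2573 .083 36
python3 - <<'E'
from h import *
C=cam("wrist"); im=robot.snapshot("wrist")
for b in blobs(im,5,18,amin=40,s=140)[:3]: print(b, ray(C,b[2][0],.1).round(4))
E
```

```text
t: 11.9
tool_pos: [0.5377, -0.2599, 0.0867]
tcp_rot: [3.137, -0.001, 0.628]
contact_force: [1.2, -0.5, 0.5]
finger_gap: 0.0344
gripper_force: 0.0
dist mm 5.0 share [ 0.0008 -0.0038  0.0049] turn -0.0 t 11.9
(array([272.8, 200.9]), 1984, ((272.5, 201.5), (61.0, 35.0), 90.0)) [ 0.5681 -0.2341  0.1   ]
```

```bash
python3 -m pendant '[{"translation":[0.001,-0.0035,0.003],"turn":0},{"translation":[0.001,-0.0035,0.003],"turn":0},{"translation":[0.001,-0.0035,0.003],"turn":0}]'
python3 -m pendant '[{"translation":[0,0,0],"turn":0},{"translation":[0,0,0],"turn":0},{"translation":[0,0,0],"turn":0},{"translation":[0,0,0],"turn":0},{"translation":[0,0,0],"turn":0}]' -1 25
```

```text
t: 12.25
tool_pos: [0.5353, -0.2565, 0.0821]
tcp_rot: [3.141, -0.0, 0.628]
contact_force: [0.9, 0.0, 0.2]
finger_gap: 0.0344
gripper_force: 0.0
t: 12.75
tool_pos: [0.5352, -0.2565, 0.0816]
tcp_rot: [3.141, -0.0, 0.627]
contact_force: [-0.1, 0.4, 1.5]
finger_gap: 0.0092
gripper_force: 24.5
```

```bash
python3 -m pendant '[{"translation":[-0.004,0,-0.009],"turn":0},{"translation":[-0.008,0,-0.019],"turn":0},{"translation":[-0.0125,0,-0.028],"turn":0},{"translation":[-0.0174,0,-0.0373],"turn":0},{"translation":[-0.0228,0,-0.046],"turn":0},{"translation":[-0.0284,0,-0.0547],"turn":0},{"translation":[-0.0346,0,-0.063],"turn":0},{"translation":[-0.041,0,-0.071],"turn":0},{"translation":[-0.041,0,-0.071],"turn":0}]' - 20
python3 - <<'E'
from h import *
im=robot.snapshot("wrist"); sd=robot.snapshot("side")
show(np.hstack([im[100:400,120:440],cv2.resize(sd[120:200,290:400],(412,300))]),0,0,732,300,1,"piv1")
E
```

```text
t: 13.65
tool_pos: [0.5103, -0.2753, 0.136]
tcp_rot: [3.14, -0.0, 0.627]
contact_force: [0.2, 0.0, -0.8]
finger_gap: 0.009
gripper_force: 24.4
```

View pics/piv1.png

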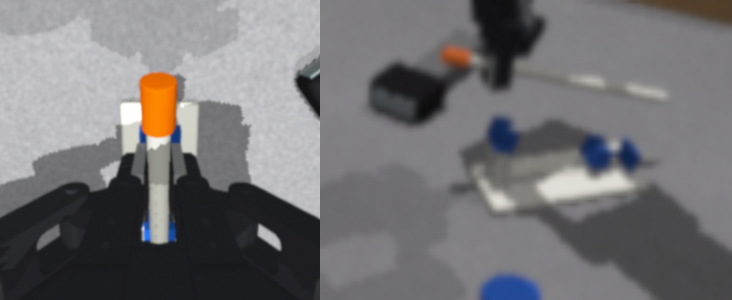

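The rod came up at 20° without pivoting because the foot rode over the low stop. I'll pivot it instead by pressing the foot against the fixed discard box's robot-side face (x≈0.606), moving in an arc. First I raise, turn and move there.

```bash
python3 -m pendant '[{"translation":[0,0,-0.06],"turn":0},{"translation":[0,0,-0.12],"turn":0},{"translation":[0,0,-0.18],"turn":0},{"translation":[0,0,-0.18],"turn":-0.15},{"translation":[0,0,-0.18],"turn":-0.3},{"translation":[0,0,-0.18],"turn":-0.45},{"translation":[0,0,-0.18],"turn":-0.6},{"translation":[0,0,-0.18],"turn":-0.75},{"translation":[0,0,-0.18],"turn":-0.9},{"translation":[0,0,-0.18],"turn":-1},{"translation":[0,0,-0.18],"turn":-1}]' -1 20
python3 go.py .42 .055 .27 177
```

```text
t: 14.85
tool_pos: [0.5102, -0.2742, 0.2692]
tcp_rot: [-3.141, -0.001, 1.413]
contact_force: [0.6, 0.4, 0.2]
finger_gap: 0.0088
gripper_force: 24.4
dist mm 341.0 share [ 0.4146 -0.1876 -0.0007] turn -2.134 t 14.85
```

```bash
python3 -m pendant '[{"translation":[0.414,-0.187,0],"turn":-1},{"translation":[0.414,-0.187,0],"turn":-1},{"translation":[0.414,-0.187,0],"turn":-1},{"translation":[0.414,-0.187,0],"turn":-1},{"translation":[0.414,-0.187,0],"turn":-1},{"translation":[0.414,-0.187,0],"turn":-1},{"translation":[0.414,-0.187,0],"turn":-1},{"translation":[0.414,-0.187,0],"turn":-1},{"translation":[0.414,-0.187,0],"turn":-1}]'
python3 -m pendant '[{"translation":[0,0,0],"turn":-0.18},{"translation":[0,0,0],"turn":-0.36},{"translation":[0,0,0],"turn":-0.54},{"translation":[0,0,0],"turn":-0.72},{"translation":[0,0,0],"turn":-0.9},{"translation":[0,0,0],"turn":-1},{"translation":[0,0,0],"turn":-1},{"translation":[0,0,0],"turn":-1}]'
python3 go.py .42 .055 .13 177
```

```text
t: 15.75
tool_pos: [0.4204, 0.0547, 0.2698]
tcp_rot: [-3.141, 0.001, 2.199]
contact_force: [-0.1, 0.2, -0.8]
finger_gap: 0.009
gripper_force: 24.5
t: 16.55
tool_pos: [0.4209, 0.0532, 0.2697]
tcp_rot: [-3.141, -0.0, 2.979]
contact_force: [0.0, 0.3, -0.8]
finger_gap: 0.0091
gripper_force: 24.4
dist mm 140.0 share [0.0015 0.0022 0.1863] turn -0.14 t 16.55
```

```bash
python3 -m pendant '[{"translation":[0,0.002,0.05],"turn":-0.14},{"translation":[0,0.002,0.1],"turn":-0.14},{"translation":[0,0.002,0.15],"turn":-0.14},{"translation":[0,0.002,0.187],"turn":-0.14},{"translation":[0,0.002,0.187],"turn":-0.14},{"translation":[0,0.002,0.187],"turn":-0.14}]'
python3 - <<'E'
from h import *
s=robot.get_state();T=cam("top");S=cam("side");t=robot.snapshot("top");d=robot.snapshot("side")
p=s["tool_pos"]; u=np.array([-np.cos(s["tcp_rot"][2]),-np.sin(s["tcp_rot"][2]),0]);print(p)
for th in (0,20,30):
    a=np.radians(th); f=p+.177*(np.cos(a)*u-np.sin(a)*np.array([0,0,1])); print(th,f.round(3),proj(T,f).round(1),proj(S,f).round(1))
cv2.imwrite("pics/t2.png",t);cv2.imwrite("pics/s2.png",d)
V=cv2.cvtColor(d,cv2.COLOR_BGR2HSV)
a=proj(S,p)
for L in np.arange(.12,.2,.005):
    print(round(L,3),end=" ")
    for th in (14,17,20,23,26):
        r=np.radians(th);q=proj(S,p+L*(np.cos(r)*u-np.sin(r)*np.array([0,0,1]))).round().astype(int); print(V[q[1],q[0],1:].tolist(),end=" ")
    print()
E
```

```text
t: 17.15
tool_pos: [0.4211, 0.0554, 0.1301]
tcp_rot: [-3.142, -0.0, 3.092]
contact_force: [-0.2, -0.4, 0.5]
finger_gap: 0.009
gripper_force: 24.4
[0.42109585 0.05536706 0.13008943]
0 [0.598 0.047 0.13 ] [275.5 196.2] [273. 191.]
20 [0.587 0.047 0.07 ] [275.1 200.4] [276.8 208.8]
30 [0.574 0.048 0.042] [274.8 204.7] [281.1 217.5]
0.12 [4, 132] [12, 172] [8, 131] [6, 126] [4, 127] 
0.125 [2, 132] [12, 174] [8, 131] [4, 125] [4, 128] 
0.13 [2, 132] [10, 173] [10, 131] [2, 124] [4, 126] 
0.135 [4, 133] [11, 178] [8, 129] [4, 125] [4, 126] 
0.14 [2, 133] [11, 189] [10, 130] [6, 122] [2, 126] 
0.145 [4, 126] [9, 189] [10, 132] [6, 122] [4, 127] 
0.15 [4, 126] [11, 190] [10, 133] [4, 121] [4, 126] 
0.155 [4, 125] [8, 161] [10, 134] [4, 121] [4, 125] 
0.16 [2, 126] [8, 157] [10, 133] [6, 118] [6, 127] 
0.165 [6, 124] [6, 158] [10, 132] [7, 106] [4, 125] 
0.17 [127, 108] [23, 155] [10, 132] [6, 79] [5, 111] 
0.175 [177, 105] [90, 125] [33, 130] [13, 81] [3, 85] 
0.18 [131, 105] [150, 109] [74, 121] [157, 101] [69, 78] 
0.185 [104, 108] [47, 103] [114, 105] [180, 106] [155, 94] 
0.19 [155, 107] [30, 109] [47, 103] [121, 105] [181, 103] 
0.195 [180, 105] [95, 113] [25, 103] [56, 105] [177, 105] 
0.2 [184, 104] [153, 107] [27, 103] [27, 104] [152, 106]
```

Rod is at about 18°, foot about 17 mm from the wall. Now the arc, in two halves.

```bash
python3 -m pendant '[{"translation":[-0.012,0,0],"turn":0},{"translation":[-0.0227,0,0],"turn":0},{"translation":[-0.028,0,-0.0134],"turn":0},{"translation":[-0.0333,0,-0.0268],"turn":0},{"translation":[-0.04,0,-0.0395],"turn":0},{"translation":[-0.047,0,-0.0521],"turn":0},{"translation":[-0.055,0,-0.064],"turn":0},{"translation":[-0.0637,0,-0.0756],"turn":0},{"translation":[-0.0637,0,-0.0756],"turn":0}]'
cat > ang.py <<'E'
from h import *
s=robot.get_state();p=s["tool_pos"];Y=s["tcp_rot"][2];u=np.array([np.cos(Y),np.sin(Y),0]);print(p,s["contact_force"])
S=cam("side");d=robot.snapshot("side").astype(float)
g=cv2.GaussianBlur(d,(3,3),0).min(2); res=[]
for th in range(10,90,2):
    r=np.radians(th);v=[]
    for L in np.arange(.05,.165,.005):
        q=proj(S,p-L*(np.cos(r)*u+np.sin(r)*np.array([0,0,1]))).round().astype(int);v.append(g[q[1],q[0]])
    res.append((round(np.median(v)),th))
print(sorted(res)[::-1][:6])
C=cam("wrist");w=robot.snapshot("wrist")
M=R.from_euler('xyz',s["tcp_rot"]).as_matrix()
for b in blobs(w,5,18,amin=100,s=140)[:1]:
    q=b[0]; o=C[2]; dr=M.T@(C[1]@np.linalg.inv(C[0])@np.array([q[0],q[1],1.])); oo=M.T@(o-p)
    for L in (.035,.042,.048): # ray in tool x-z plane: closest angle
        ts=np.linspace(.02,.2,2000); P=oo+ts[:,None]*dr; k=np.argmin(abs(np.hypot(P[:,0],P[:,2])-L)); print("cap",q,L,round(float(np.degrees(np.arctan2(-P[k,2],P[k,0])))),(P[k]*1000).round(1))
E
python3 ang.py
```

```text
t: 18.15
tool_pos: [0.4689, 0.0533, 0.1883]
tcp_rot: [-3.141, -0.001, 3.094]
contact_force: [-5.3, -0.4, 2.8]
finger_gap: 0.0093
gripper_force: 26.6
[0.46893258 0.05332116 0.18827351] [-5.25447306 -0.39272914  2.8231915 ]
[(144, 36), (139, 38), (132, 34), (126, 82), (126, 80), (126, 78)]
cap [278.8 223. ] 0.035 24 [ 32.    0.8 -14.2]
cap [278.8 223. ] 0.042 34 [ 35.    0.8 -23.3]
cap [278.8 223. ] 0.048 -75 [12.1  0.9 46.4]
```

```bash
python3 -m pendant '[{"translation":[-0.0098,0,-0.0106],"turn":0},{"translation":[-0.0195,0,-0.0212],"turn":0},{"translation":[-0.0305,0,-0.031],"turn":0},{"translation":[-0.0414,0,-0.04],"turn":0},{"translation":[-0.0534,0,-0.048],"turn":0},{"translation":[-0.0654,0,-0.056],"turn":0},{"translation":[-0.0726,0,-0.06],"turn":0},{"translation":[-0.0726,0,-0.06],"turn":0},{"translation":[-0.0726,0,-0.06],"turn":0}]'
python3 ang.py
```

```text
t: 19.15
tool_pos: [0.5234, 0.0506, 0.2313]
tcp_rot: [-3.141, 0.001, 3.094]
contact_force: [-1.3, 0.5, -0.9]
finger_gap: 0.0089
gripper_force: 28.8
[0.52339242 0.05060474 0.23130272] [-1.25753424  0.50550462 -0.9153232 ]
[(124, 84), (124, 82), (124, 60), (123, 88), (123, 86), (123, 80)]
cap [278.5 262.8] 0.035 -104 [-8.3  0.8 34. ]
cap [278.5 262.8] 0.042 -106 [-11.4   0.8  40.4]
cap [278.5 262.8] 0.048 55 [ 27.2   0.7 -39.6]
```

```bash
python3 -m pendant '[{"translation":[0.02,0,-0.02],"turn":0},{"translation":[0.04,0,-0.06],"turn":0},{"translation":[0.04,0,-0.11],"turn":0.1},{"translation":[0.04,0,-0.17],"turn":0.28},{"translation":[0.04,0,-0.17],"turn":0.46},{"translation":[0.04,0,-0.17],"turn":0.64},{"translation":[0.04,0,-0.17],"turn":0.82},{"translation":[0.04,0,-0.17],"turn":1},{"translation":[0.04,0,-0.17],"turn":1}]'
python3 -m pendant '[{"translation":[0,0,0],"turn":0.18},{"translation":[0,0,0],"turn":0.36},{"translation":[0,0,0],"turn":0.54},{"translation":[0,0,0],"turn":0.72},{"translation":[0,0,0],"turn":0.9},{"translation":[0,0,0],"turn":1},{"translation":[0,0,0],"turn":1}]'
python3 -m pendant '[{"translation":[0,0,0],"turn":0.18},{"translation":[0,0,0],"turn":0.36},{"translation":[0,0,0],"turn":0.54},{"translation":[0,0,0],"turn":0.72},{"translation":[0,0,0],"turn":0.9},{"translation":[0,0,0],"turn":1},{"translation":[0,0,0],"turn":1}]'
python3 go.py .543 .304 .36 35
```

```text
t: 20.15
tool_pos: [0.4931, 0.0523, 0.3587]
tcp_rot: [3.141, 0.001, 2.308]
contact_force: [0.1, 0.6, 0.3]
finger_gap: 0.0088
gripper_force: 28.7
t: 20.85
tool_pos: [0.493, 0.0522, 0.3587]
tcp_rot: [3.141, -0.0, 1.526]
contact_force: [0.0, 0.1, -0.0]
finger_gap: 0.0091
gripper_force: 28.7
t: 21.55
tool_pos: [0.493, 0.0522, 0.3587]
tcp_rot: [3.141, -0.0, 0.741]
contact_force: [0.3, 0.0, -0.1]
finger_gap: 0.0087
gripper_force: 28.7
dist mm 257.0 share [ 0.2758 -0.2027 -0.0016] turn 0.166 t 21.55
```

```bash
python3 -m pendant '[{"translation":[0.276,-0.203,0],"turn":0.166},{"translation":[0.276,-0.203,0],"turn":0.166},{"translation":[0.276,-0.203,0],"turn":0.166},{"translation":[0.276,-0.203,0],"turn":0.166},{"translation":[0.276,-0.203,0],"turn":0.166},{"translation":[0.276,-0.203,0],"turn":0.166},{"translation":[0.276,-0.203,0],"turn":0.166},{"translation":[0.276,-0.203,0],"turn":0.166}]'
python3 - <<'E'
from h import *
C=cam("wrist"); im=robot.snapshot("wrist"); cv2.imwrite("pics/w6.png",im); s=robot.get_state(); print(s["tool_pos"],np.degrees(s["tcp_rot"]))
for b in blobs(im,100,128,amin=60,s=120): print("blue",b)
g=cv2.GaussianBlur(cv2.cvtColor(im,cv2.COLOR_BGR2GRAY),(5,5),0)
c=cv2.HoughCircles(g,cv2.HOUGH_GRADIENT,1,15,param1=100,param2=25,minRadius=20,maxRadius=50); print(c)
E
```

```text
t: 22.35
tool_pos: [0.5438, 0.3033, 0.3587]
tcp_rot: [3.141, 0.0, 0.609]
contact_force: [0.1, -0.9, -0.9]
finger_gap: 0.0089
gripper_force: 28.7
[0.54391256 0.30285627 0.35891217] [1.79969280e+02 7.21998146e-03 3.48068311e+01]
blue (array([139.7, 100.3]), 4193, ((136.71856689453125, 98.80824279785156), (64.70591735839844, 91.63265991210938), 87.39744567871094))
blue (array([ 83.8, 250.8]), 763, ((78.40943908691406, 247.0169677734375), (166.71206665039062, 41.17848587036133), 34.38034439086914))
blue (array([275.2, 135.7]), 172, ((275.2052307128906, 135.960693359375), (32.38011169433594, 8.326313018798828), 7.594643592834473))
blue (array([ 32.2, 336.8]), 154, ((31.48691177368164, 336.5362854003906), (67.06661987304688, 3.4234981536865234), 19.832130432128906))
[[[271.5 165.5  27.4]
  [469.5 103.5  45. ]
  [462.5 119.5  39.4]
  [134.5  97.5  31. ]
  [162.5 109.5  21.8]]]
```

View pics/w6.png

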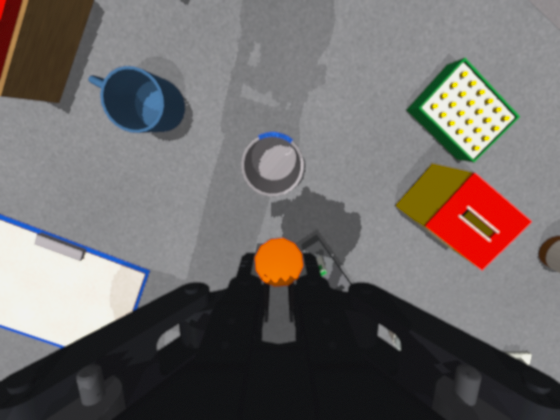

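Beaker rim is a circle at about (273,164), r about 31 px, with the blue mark at its top (275,136). The cap is seen nearly end-on at (279,261), so the rod is steep.

```bash
python3 - <<'E'
from h import *
C=cam("wrist"); im=cv2.imread("pics/w6.png"); s=robot.get_state(); p=s["tool_pos"]; Y=s["tcp_rot"][2]
H=cv2.cvtColor(im,cv2.COLOR_BGR2HSV)
m=((H[...,1]<40)&(H[...,2]>165)).astype(np.uint8); m|=cv2.inRange(H,(100,120,50),(128,255,255))//255
yy,xx=np.mgrid[:420,:560]; rr=np.hypot(xx-273,yy-164); m[(rr<25)|(rr>36)]=0
pts=np.argwhere(m)[:,::-1].astype(float); W=np.array([ray(C,q,.11)[:2] for q in pts])
A=np.c_[2*W,np.ones(len(W))]; x=np.linalg.lstsq(A,(W**2).sum(1),rcond=None)[0]; r=np.sqrt(x[2]+x[0]**2+x[1]**2)
print("n",len(W),"center",x[:2].round(4),"r",r.round(4))
b=cv2.inRange(H,(100,120,50),(128,255,255)); b[(rr>40)]=0
P=np.array([ray(C,q,.11)[:2] for q in np.argwhere(b)[:,::-1]])-x[:2]; a=np.degrees(np.arctan2(P[:,1],P[:,0])); print("mark",P.mean(0),np.percentile(a,[2,50,98]).round(1),np.hypot(*P.T).min())
E
python3 ang.py
python3 - <<'E'
from h import *
T=cam("top"); im=cv2.imread("pics/top0.png")
c=ray(T,(189.2,209.2),.11); k=ray(T,(182.2,198.9),.105); print(c,np.degrees(np.arctan2(*(k-c)[1::-1])))
E
```

```text
n 251 center [0.5572 0.3226] r 0.0381
mark [0.03191884 0.01700336] [-2.  27.9 58.2] 0.034815038999654616
[0.54391256 0.30285627 0.35891217] [ 0.71289352 -0.10845652 -0.2951771 ]
[(127, 40), (126, 44), (126, 42), (126, 38), (126, 32), (126, 30)]
cap [278.5 262. ] 0.035 53 [ 21.2  -0.5 -27.9]
cap [278.5 262. ] 0.042 -106 [-11.5  -0.4  40.4]
cap [278.5 262. ] 0.048 56 [ 26.9  -0.5 -39.8]
[0.55658726 0.31784531 0.11      ] 35.723887388690244
```

```bash
cat > rod.py <<'E'
from h import *
s=robot.get_state();p=s["tool_pos"];Y=s["tcp_rot"][2];u=np.array([np.cos(Y),np.sin(Y),0]);Z=np.array([0,0,1.])
for n in ("side","top"):
    S=cam(n);d=cv2.GaussianBlur(robot.snapshot(n),(3,3),0).astype(float).min(2);cv2.imwrite(f"pics/r_{n}.png",d)
    def prof(th,Ls):
        r=np.radians(th);ax=np.cos(r)*u+np.sin(r)*Z;o=[]
        for L in Ls:
            q=proj(S,p-L*ax);t=proj(S,p-(L+.01)*ax)-q;t/=np.linalg.norm(t)+1e-9;nn=np.array([-t[1],t[0]])
            g=[d[tuple((q+k*nn).round().astype(int)[::-1])] for k in (-7,0,7)];o.append(g[1]-(g[0]+g[2])/2)
        return np.array(o)
    R_=[(round(np.median(prof(t,np.arange(.05,.165,.004))),1),t) for t in range(35,80)]
    b=max(R_);print(n,sorted(R_)[::-1][:5]);print(prof(b[1],np.arange(.12,.2,.005)).round().tolist())
E
python3 rod.py
```

```text
side [(np.float64(38.0), 64), (np.float64(38.0), 63), (np.float64(36.5), 65), (np.float64(34.0), 62), (np.float64(26.5), 66)]
[44.0, 12.0, 9.0, -8.0, -20.0, -20.0, -24.0, -24.0, -14.0, -14.0, -12.0, -0.0, 0.0, 1.0, 2.0, 1.0, 0.0]
top [(np.float64(-2.0), 36), (np.float64(-2.0), 35), (np.float64(-3.0), 45), (np.float64(-3.0), 43), (np.float64(-3.0), 41)]
[-4.0, -8.0, -6.0, -6.0, -4.0, -5.0, -6.0, -4.0, -1.0, 2.0, 4.0, 4.0, 6.0, 6.0, 6.0, 7.0, 7.0][ WARN:0@0.645] global loadsave.cpp:1063 imwrite_ Unsupported depth image for selected encoder is fallbacked to CV_8U.
```

```bash
python3 go.py .6043 .3472 .3 28
```

```text
dist mm 95.0 share [ 0.0997 -0.0027  0.079 ] turn 0.149 t 22.6
```

```bash
python3 -m pendant '[{"translation":[0.05,-0.001,0],"turn":0.08},{"translation":[0.1,-0.0027,0],"turn":0.15},{"translation":[0.1,-0.0027,0],"turn":0.15},{"translation":[0.1,-0.0027,0.04],"turn":0.15},{"translation":[0.1,-0.0027,0.079],"turn":0.15},{"translation":[0.1,-0.0027,0.079],"turn":0.15},{"translation":[0.1,-0.0027,0.079],"turn":0.15}]'
python3 go.py .6043 .3472 .3 28
python3 - <<'E'
from h import *
# rod seen in side view: for several heights find bright ridge near predicted line; report foot end pixel vs prediction
s=robot.get_state();p=s["tool_pos"];Y=s["tcp_rot"][2];u=np.array([np.cos(Y),np.sin(Y),0]);Z=np.array([0,0,1.]);S=cam("side");d=robot.snapshot("side").astype(int).min(2)
for L in np.arange(.03,.19,.01):
    a=np.radians(63.3);P=p-L*(np.cos(a)*u+np.sin(a)*Z);q=proj(S,P).round().astype(int);print(round(L,3),q,d[q[1],q[0]-9:q[0]+10].tolist())
E
```

```text
t: 23.3
tool_pos: [0.604, 0.3479, 0.3001]
tcp_rot: [-3.142, 0.001, 0.489]
contact_force: [-0.0, -1.1, 0.7]
finger_gap: 0.0089
gripper_force: 28.7
dist mm 1.0 share [-0.0001  0.0011  0.0002] turn 0.0 t 23.3
0.03 [216 222] [68, 68, 64, 51, 48, 66, 85, 99, 105, 102, 100, 89, 57, 35, 26, 24, 25, 25, 24]
0.04 [219 225] [177, 156, 157, 161, 122, 94, 97, 101, 100, 98, 88, 72, 49, 32, 26, 26, 35, 65, 97]
0.05 [222 228] [51, 27, 28, 40, 63, 84, 97, 100, 100, 98, 88, 77, 79, 99, 107, 110, 110, 110, 110]
0.06 [225 231] [25, 24, 29, 38, 66, 89, 99, 101, 100, 99, 97, 99, 105, 107, 109, 110, 110, 110, 106]
0.07 [227 234] [40, 73, 110, 121, 121, 114, 107, 102, 101, 100, 97, 95, 98, 104, 108, 109, 110, 111, 112]
0.08 [230 237] [128, 128, 127, 125, 121, 115, 106, 102, 102, 100, 98, 97, 105, 114, 121, 123, 122, 117, 117]
0.09 [232 240] [125, 124, 125, 125, 125, 123, 116, 107, 103, 102, 100, 99, 99, 110, 120, 126, 127, 126, 125]
0.1 [235 243] [126, 127, 127, 127, 128, 123, 116, 107, 103, 101, 100, 98, 99, 108, 118, 123, 125, 126, 126]
0.11 [238 245] [128, 126, 127, 127, 123, 116, 108, 103, 101, 100, 98, 99, 109, 120, 124, 126, 128, 129, 128]
0.12 [240 248] [127, 127, 128, 129, 129, 125, 117, 108, 103, 101, 100, 100, 105, 117, 122, 126, 126, 127, 128]
0.13 [242 251] [129, 127, 127, 127, 127, 127, 123, 114, 105, 101, 101, 99, 100, 105, 115, 122, 126, 126, 126]
0.14 [245 254] [129, 127, 125, 126, 124, 123, 120, 112, 106, 101, 101, 100, 101, 109, 118, 125, 127, 127, 127]
0.15 [247 256] [129, 129, 129, 128, 127, 126, 122, 114, 106, 102, 101, 99, 102, 107, 115, 120, 118, 119, 117]
0.16 [249 259] [128, 127, 124, 117, 112, 108, 92, 84, 88, 96, 100, 101, 97, 94, 85, 77, 74, 75, 74]
0.17 [252 262] [80, 79, 78, 77, 79, 81, 84, 89, 92, 94, 94, 85, 77, 75, 73, 74, 73, 73, 74]
0.18 [254 264] [74, 74, 72, 72, 73, 73, 73, 74, 78, 83, 83, 80, 77, 75, 74, 74, 74, 75, 74]
```

The rod lies right on the predicted 63° line, with the foot end at about 177 mm. Lowering into the beaker.

```bash
python3 -m pendant '[{"translation":[0,0.001,0.025],"turn":0},{"translation":[0,0.001,0.05],"turn":0},{"translation":[0,0.001,0.075],"turn":0},{"translation":[0,0.001,0.1],"turn":0},{"translation":[0,0.001,0.1],"turn":0}]'
python3 -m pendant '[{"translation":[0,0,0.02],"turn":0},{"translation":[0,0,0.04],"turn":0},{"translation":[0,0,0.06],"turn":0},{"translation":[0,0,0.07],"turn":0},{"translation":[0,0,0.07],"turn":0},{"translation":[0,0,0.07],"turn":0}]'
```

```text
t: 23.85
tool_pos: [0.604, 0.3475, 0.2238]
tcp_rot: [-3.141, 0.002, 0.489]
contact_force: [-0.1, -0.4, -1.2]
finger_gap: 0.0092
gripper_force: 28.7
t: 24.45
tool_pos: [0.6047, 0.348, 0.1721]
tcp_rot: [-3.142, -0.0, 0.489]
contact_force: [1.0, 0.4, -0.6]
finger_gap: 0.0088
gripper_force: 28.7
```

```bash
cat > rim.py <<'E'
from h import *
s=robot.get_state();p=s["tool_pos"];Y=s["tcp_rot"][2];print(p.round(4),s["contact_force"].round(1))
S=cam("side");d=robot.snapshot("side");H=cv2.cvtColor(d,cv2.COLOR_BGR2HSV)
print([ (b[0],b[1]) for b in blobs(d,100,128,amin=8,roi=(200,220,300,310))])
c=np.array([.5572,.3222,.11]);h=np.radians(28);e=np.array([np.cos(h),np.sin(h),0]);n=np.array([-e[1],e[0],0])
print("pred mark",proj(S,c+.04*e),"pred centre",proj(S,c))
T=cam("top");t=robot.snapshot("top");print("top blue",[(b[0],b[1]) for b in blobs(t,100,128,s=90,roi=(165,185,215,235))])
E
python3 rim.py
```

```text
[0.6047 0.348  0.1721] [ 1.   0.4 -0.6]
[(array([226.3, 280.6]), 32)]
pred mark [224.50514497 275.11723349] pred centre [242.42371818 273.5459339 ]
top blue []
```

```bash
python3 -m pendant '[{"translation":[0,0,0.003],"turn":0},{"translation":[0,0,0.006],"turn":0},{"translation":[0,0,0.008],"turn":0},{"translation":[0,0,0.008],"turn":0},{"translation":[0,0,0.008],"turn":0}]'; python3 -m pendant '[{"translation":[0,0,0.0015],"turn":0},{"translation":[0,0,0.003],"turn":0},{"translation":[0,0,0.003],"turn":0},{"translation":[0,0,0.003],"turn":0}]'
```

```text
t: 25.05
tool_pos: [0.6045, 0.3479, 0.1659]
tcp_rot: [-3.142, 0.0, 0.489]
contact_force: [-0.8, 0.2, -0.5]
finger_gap: 0.0087
gripper_force: 28.7
t: 25.45
tool_pos: [0.6046, 0.3479, 0.1637]
tcp_rot: [-3.142, 0.0, 0.489]
contact_force: [-0.1, -0.2, -0.5]
finger_gap: 0.0088
gripper_force: 28.7
```

```bash
python3 -m pendant '[{"translation":[0,0,0.0015],"turn":0},{"translation":[0,0,0.0015],"turn":0},{"translation":[0,0,0.0015],"turn":0}]'; python3 -m pendant '[{"translation":[0,0,0.0015],"turn":0},{"translation":[0,0,0.0015],"turn":0},{"translation":[0,0,0.0015],"turn":0}]'
```

```text
t: 25.75
tool_pos: [0.6045, 0.3479, 0.1626]
tcp_rot: [-3.142, 0.0, 0.489]
contact_force: [-0.2, -0.4, 0.4]
finger_gap: 0.0088
gripper_force: 28.7
t: 26.05
tool_pos: [0.6045, 0.3479, 0.1614]
tcp_rot: [-3.142, 0.0, 0.489]
contact_force: [-0.0, 0.1, 0.5]
finger_gap: 0.009
gripper_force: 28.7
```

```bash
python3 -m pendant '[{"translation":[0,0,0.0015],"turn":0},{"translation":[0,0,0.0015],"turn":0},{"translation":[0,0,0.0015],"turn":0}]'; python3 -m pendant '[{"translation":[0,0,0.0015],"turn":0},{"translation":[0,0,0.0015],"turn":0},{"translation":[0,0,0.0015],"turn":0}]'
```

```text
t: 26.35
tool_pos: [0.6045, 0.3478, 0.1604]
tcp_rot: [3.142, 0.0, 0.489]
contact_force: [0.0, -0.5, 1.5]
finger_gap: 0.0091
gripper_force: 28.7
t: 26.65
tool_pos: [0.6045, 0.3478, 0.1592]
tcp_rot: [3.142, 0.0, 0.489]
contact_force: [-1.7, -1.6, 2.0]
finger_gap: 0.0089
gripper_force: 28.7
```

Foot and rim are both touching. Releasing gently.

```bash
python3 rim.py; python3 -m pendant '[{"translation":[0,0,0],"turn":0},{"translation":[0,0,0],"turn":0},{"translation":[0,0,0],"turn":0},{"translation":[0,0,0],"turn":0}]' -0.6 20;  python3 rim.py; python3 ang.py
```

```text
[0.6045 0.3478 0.1592] [-1.7 -1.6  2. ]
[(array([226.2, 281.4]), 24)]
pred mark [224.50514497 275.11723349] pred centre [242.42371818 273.5459339 ]
top blue []
t: 27.15
tool_pos: [0.6046, 0.348, 0.1592]
tcp_rot: [-3.142, -0.0, 0.489]
contact_force: [-0.2, 0.0, 0.2]
finger_gap: 0.017
gripper_force: 0.0
[0.6046 0.348  0.1592] [-0.2  0.   0.2]
[(array([226.4, 281.6]), 27)]
pred mark [224.50514497 275.11723349] pred centre [242.42371818 273.5459339 ]
top blue []
[0.60462536 0.34790648 0.15922389] [ 0.21704056  0.04552544 -0.79439912]
[(122, 88), (122, 10), (105, 12), (97, 86), (94, 62), (92, 64)]
cap [287.1 254.9] 0.035 48 [ 23.2   2.4 -26.2]
cap [287.1 254.9] 0.042 -100 [-7.3  4.6 41.3]
cap [287.1 254.9] 0.048 -102 [-9.8  4.8 47. ]
```

```bash
python3 -m pendant '[{"translation":[0,0,0],"turn":0},{"translation":[0,0,0],"turn":0},{"translation":[0,0,0],"turn":0},{"translation":[0,0,0],"turn":0},{"translation":[0,0,0],"turn":0}]' 0;  python3 rim.py; python3 ang.py
```

```text
t: 27.85
tool_pos: [0.6046, 0.3479, 0.1593]
tcp_rot: [3.142, -0.0, 0.489]
contact_force: [-0.7, 0.0, -0.0]
finger_gap: 0.0427
gripper_force: 0.0
[0.6046 0.3479 0.1593] [-0.7  0.  -0. ]
[(array([226.4, 281.6]), 27)]
pred mark [224.50514497 275.11723349] pred centre [242.42371818 273.5459339 ]
top blue []
[0.60457001 0.3478954  0.15923905] [-0.69446525  0.27170799 -0.5131916 ]
[(122, 10), (106, 88), (106, 12), (96, 86), (94, 62), (92, 64)]
cap [292.5 254.8] 0.035 -97 [-4.2  7.6 34.8]
cap [292.5 254.8] 0.042 51 [ 26.2   4.  -32.8]
cap [292.5 254.8] 0.048 53 [ 28.8   3.7 -38.4]
```

```bash
python3 -m pendant '[{"translation":[0,0,-0.02],"turn":0},{"translation":[0,0,-0.05],"turn":0},{"translation":[0,0,-0.1],"turn":0},{"translation":[0,0,-0.15],"turn":0},{"translation":[0,0,-0.2],"turn":0},{"translation":[-0.06,0,-0.22],"turn":0},{"translation":[-0.11,0,-0.22],"turn":0},{"translation":[-0.11,0,-0.22],"turn":0},{"translation":[-0.11,0,-0.22],"turn":0}]'
cat > fin.py <<'E'
from h import *
C=cam("wrist");w=robot.snapshot("wrist");s=robot.get_state()
for b in blobs(w,5,18,amin=60,s=140)[:2]: print("cap",b, ray(C,b[0],.195).round(4))
for b in blobs(w,100,128,amin=40,s=120)[:6]: print("blue",b[0],b[1],ray(C,b[0],.11).round(4))
im=w;H=cv2.cvtColor(im,cv2.COLOR_BGR2HSV)
print("expect centre px",proj(C,(.5572,.3222,.11)),"mark",proj(C,(.5925,.341,.11)))
S=cam("side");d=robot.snapshot("side");print("side mark",[(b[0],b[1]) for b in blobs(d,100,128,amin=8,roi=(200,220,300,310))],"side cap",[(b[0],b[1]) for b in blobs(d,5,18,amin=10,s=140,roi=(150,150,300,300))])
cv2.imwrite("pics/fin.png",w)
E
python3 fin.py
```

```text
t: 28.95
tool_pos: [0.5314, 0.309, 0.3256]
tcp_rot: [3.141, -0.002, 0.489]
contact_force: [-0.1, -0.5, 0.4]
finger_gap: 0.0431
gripper_force: 0.0
cap (array([284.4,  74.1]), 467, ((285.0, 74.5), (31.0, 16.0), 90.0)) [0.6294 0.3565 0.195 ]
cap (array([481.3, 203.4]), 290, ((481.7687683105469, 198.93698120117188), (103.94236755371094, 55.886714935302734), 82.80652618408203)) [0.6185 0.1508 0.195 ]
blue [129.3 110.7] 4923 [0.5301 0.4942 0.11  ]
blue [ 71.7 267.8] 638 [0.3171 0.492  0.11  ]
blue [267.8 130.6] 93 [0.5828 0.3504 0.11  ]
blue [291.5 131.2] 69 [0.5947 0.3267 0.11  ]
blue [138.9 385.7] 64 [0.1828 0.3502 0.11  ]
blue [ 10.5 361.2] 50 [0.1386 0.5235 0.11  ]
expect centre px [279.28177342 162.9118618 ] mark [279.32120027 126.74858061]
side mark [(array([226.4, 280.5]), 32)] side cap [(array([269.5, 155.9]), 150), (array([201.4, 248.9]), 63), (array([267.4, 200.7]), 36), (array([237.2, 203.8]), 16), (array([268.2, 177.1]), 14)]
```

The rod crosses the middle of the blue mark (blue patches either side at 268 and 291) and the beaker hasn't moved. One stability check, then hand in.

```bash
python3 -m pendant '[{"translation":[0,0,-0.02],"turn":0},{"translation":[0,0,0],"turn":0},{"translation":[0,0,0],"turn":0},{"translation":[0,0,0],"turn":0},{"translation":[0,0,0],"turn":0}]' >/dev/null; python3 fin.py | grep -E "cap|side" && python3 -c "
from rig import robot
print(robot.sign_off())"
```

```text
cap (array([284.5,  74.2]), 473, ((285.0, 74.5), (31.0, 16.0), 90.0)) [0.6294 0.3564 0.195 ]
cap (array([481.9, 203. ]), 292, ((482.10748291015625, 199.16383361816406), (102.93714141845703, 56.14221954345703), 83.2901611328125)) [0.6192 0.1517 0.195 ]
side mark [(array([226.4, 280.2]), 31)] side cap [(array([269.7, 155.9]), 146), (array([201.4, 248.9]), 63), (array([267.4, 200.7]), 36), (array([236.9, 203.6]), 17), (array([269., 177.]), 16)]
the job is handed in; nothing more can be done
None
```

The job is handed in at about 30 s of the 64 s allowed: the used cassette is inside the discard box, and the rod stands foot-down in the unmoved beaker, leaning on the blue mark; the judging result was not shown.

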